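# Send off a tub of turned finials

### The arm

A 6-joint arm with a two-finger parallel gripper is mounted at the origin on the work surface. World frame = base frame: x ahead of the robot, y to its left, z up, the work surface at z = 0. Lengths are in m, angles in rad, forces in N, time in s.
With the tool pointing down it reaches from about 0.35 to 0.975 m from the base axis. Payload 4.9 kg.
Tool frame: the origin (TCP) lies at the very end of the fingers, on their centre line; the grasp point (between the pads) lies ctrl.hold_point_z behind it (ctrl.hold_point_z is the distance from the TCP to the grasp point, in m); z points along the fingers, y is the line along which they close (so a half turn about z gives the same grasp; the last joint's range is limited). The gripper opens to 85 mm and grips with 20 to 120 N. Pads are 22 mm wide; open, the fingers measure 114 mm over their backs; the gripper's body (76 mm by 85 mm) begins 54 mm behind the grasp point. The pads swing forward as they close: fully open they stand 13 mm farther back than shut.
Start: joints at [1.087, 0.053, 1.613, -0, 1.476, -0.119], TCP at [0.223, 0.584, 0.231] pointing down, gripper open.
Joint ranges: [-3.01, 3.01], [-1.01, 2.22], [0.06, 2.58], [-1.02, 4.17], [0.09, 2.62], [-3.14, 3.14]. Speed limits (rad/s): [2.57, 2.57, 3.14, 3.14, 3.14, 3.14].

### API

Orientations are given as a rotation vector (axis times angle).
In Python, from station import ctrl gives the robot as it stands. The module is installed in compiled form; this text tells all that it offers.
- The arm moves only by the tool jog_arm, never from a script. Its argument "deltas" is a list of rows, each a list of 3 entries, a list of its own where there are three numbers: the closure, from -1 (fully open) to 1 (shut), then the shift along the world's x, y, z scaled (see below), then the turn, a rotation vector about the world's x, y, z scaled (see below). A call has 1 to 12 rows; each row is the pose to reach, as a shift and turn from the pose commanded when the call began, turning the shorter way round; what a row does not reach only later rows make up. The controller multiplies each number of a shift by 0.4 m and each number of a turn by 180 degrees. A row lasts 1/12 s, in which the tool goes at most 41.7 mm and 7.16 degrees, less where a joint would pass 70% of its speed; a pose out of reach is approached as far as the arm can. A call with a number of a shift or a turn outside -1 to 1 is refused whole. A call with a gripper value outside its range is refused whole. The fingers move at their own pace and stop on an object; "squeeze" is the grip in N (left out, the last holds). Time passes only in rows, so rows that repeat a pose let the fingers close. It gives the time, the measured TCP pose, the force, the opening and the grip force at its end, in the units of the state.
- ctrl.get_obs(): the state, without advancing time (a new reading comes with each control period).
- ctrl.get_image(name): name is "scene" or "top" or "wrist"; returns the picture (400x640x3 uint8, red, green, blue); there is no depth.
- ctrl.get_calibration(name): a dict with "K" (3x3 intrinsics, pixels), "extrinsics" (4x4, takes a point from world to camera coordinates). Camera axes: x right, y down, z forward; pixel columns grow to the right and rows downward; lengths in m; the calibration is good to about 2 mm. A picture is of the moment at which its call begins: read the wrist's pose just before it. get_calibration takes no time and is no camera call; for the wrist camera it gives the pose at the moment of the call.
- ctrl.finish_job(): hands the job in; it is judged then, once.
The state is a dict: "t": time; "q": joint angles; "dq": joint speeds; "effort": joint torques, N m; "tool_pos": TCP position; "tool_rot": TCP orientation; "contact_force": force on the tool from outside, world axes, zero at the start; "wrist_torque": the same for the moment, N m; "opening": finger opening in m; "grip_force": force on a finger pad.
Only numpy, scipy, OpenCV 4.12 (cv2) and the standard library are available. Lean on these libraries where they do the work, as an engineer would, in place of code of your own. Each camera call takes 0.05 s, during which the arm holds its last target. There are 200 camera calls.

### The job

Slide the carrier with the blue tub back against the loading stop at the right-hand end of its rail (as the robot sees it) and, while it stands there, drop all the finished finials on the bench into the tub, then slide the carrier fully home against the dispatch stop at the left-hand end. Throw the lathe ends (the short square bars with a stub) into the round waste basin, and when all of that is done press the desk bell's plunger right down to its stop and let go. There may be three or four finials and one or two lathe ends; leave the jar, the pillar and the hand tool alone.

Things in the scene. Friction and masses are not known exactly. Their poses are not given: they have to be found in the camera images.
- finial1: a finished finial, turned lacquered wood: square plinth 38 x 38 x 14 mm, then a waisted neck (22 mm across, 14 to 34 mm up), then a round straight-sided head 32 mm across, 35 to 60 mm up, domed to 66 mm; 70 g. Starts standing on its plinth on the bench. Origin: centre of the plinth's underside; z runs up through the head. Absent (None) in some runs.
- finial2: a finished finial, turned lacquered wood: square plinth 38 x 38 x 14 mm, then a waisted neck (22 mm across, 14 to 34 mm up), then a round straight-sided head 32 mm across, 35 to 60 mm up, domed to 66 mm; 70 g. Starts standing on its plinth on the bench. Origin: centre of the plinth's underside; z runs up through the head. Absent (None) in some runs.
- finial3: a finished finial, turned lacquered wood: square plinth 38 x 38 x 14 mm, then a waisted neck (22 mm across, 14 to 34 mm up), then a round straight-sided head 32 mm across, 35 to 60 mm up, domed to 66 mm; 70 g. Starts standing on its plinth on the bench. Origin: centre of the plinth's underside; z runs up through the head. Absent (None) in some runs.
- finial4: a finished finial, turned lacquered wood: square plinth 38 x 38 x 14 mm, then a waisted neck (22 mm across, 14 to 34 mm up), then a round straight-sided head 32 mm across, 35 to 60 mm up, domed to 66 mm; 70 g. Starts standing on its plinth on the bench. Origin: centre of the plinth's underside; z runs up through the head. Absent (None) in some runs.
- offcut1: a lathe end (offcut), same lacquered wood, lying on the bench: square bar 50 x 30 x 30 mm with a turned stub 18 mm across and 24 mm long on its +x end (74 mm long in all); 50 g. Origin: under the middle of the whole length, on the underside, 15 mm below the bar's axis; x runs along the length towards the stub, the bar from x = -37 to +13 mm, the stub to +37 mm. Absent (None) in some runs.
- offcut2: a lathe end (offcut), same lacquered wood, lying on the bench: square bar 50 x 30 x 30 mm with a turned stub 18 mm across and 24 mm long on its +x end (74 mm long in all); 50 g. Origin: under the middle of the whole length, on the underside, 15 mm below the bar's axis; x runs along the length towards the stub, the bar from x = -37 to +13 mm, the stub to +37 mm. Absent (None) in some runs.
- rail: a low dark steel slide rail fixed on the bench, 120 mm wide (its x), 400 mm long (its y), with an end stop 36 mm high at each end. Origin: centre of its underside; its y axis runs from the loading end (on the robot's right) to the dispatch end (on the robot's left).
- carrier (a joint): travel of the carrier along the rail's y axis, in m: 0 = hard against the loading stop (robot's right), 0.18 = hard against the dispatch stop (robot's left). Slides with about 2.5 N of friction and stays where it is left.
- tub_in (a point): centre of the inner floor of the open blue plastic tub fixed on the carrier, 35 mm above the bench; axes as the rail's. The tub is 140 mm (x) by 160 mm (y) outside, walls 5 mm, rim 105 mm above the bench (70 mm above this point). It rides on a 14 mm aluminium deck 140 by 170 mm, 16 to 30 mm above the bench. Push on the tub's end walls to slide it.
- basin: the waste basin: round red plastic, fixed, open on top, 184 mm across at the rim and 140 mm at the foot, 75 mm high, wall 4 mm. Origin: centre of its underside.
- plunger (a joint): travel of the desk bell's spring plunger in m: 0 = up, 0.009 = down on its stop (about 3.3 N); springs back up.
- plunger_top (a point): centre of the top of the bell's plunger head, a steel disc 28 mm across, 79 mm above the bench when up. The brass bell below it is fixed, a dome 84 mm across and 50 mm high on a wooden foot 90 mm across.
- jar: bystander: amber glass jar 64 mm across, 90 mm high; origin centre of underside. Leave alone.
- pillar: bystander: turned wooden pillar standing up, 64 mm across its foot, 150 mm high; origin centre of underside. Leave alone.
- gouge: bystander: hand tool 220 mm long lying beyond the rail; origin under it. Leave alone.
Not all that is in view belongs to the job. Leave any green look-alike of the offcut2 alone.

How it is judged:
By the outcome, as a careful person would: the job done as asked, in the order asked, and still so for the second after the job is handed in, with the robot touching nothing.
Of finial1, finial2, finial3, finial4 only 3 to 4 are there at a start; the rules pass over those that are not, and their reading is None.
Of offcut1, offcut2 only 1 to 2 are there at a start; the rules pass over those that are not, and their reading is None.
At some moment in a run one of finial1, finial2, finial3, finial4, offcut1, offcut2 may be knocked a few centimetres aside while the robot is not near it.
Once in a run the grip may slacken for a moment while it holds something.
It also fails if it takes over 210 s, if anything falls off the work surface, if the arm or the gripper's body presses on something with over 40 N, if the wrist force passes 120 N, or if a joint passes its speed limit or range.

## Working session

There is one attempt and no reset: what is moved stays moved. The work goes in short steps, Python scripts to look and compute and a tool call to move; the robot and the scene stay as the last step left them, time stands still between calls to the robot, and variables do not carry over. Pictures are saved under pics/ and viewed, at most 14 in all, crops included, and the job is handed in when it is done.

Besides the shell and the picture viewer there is one more tool, called after "Request:" by a JSON object that holds its "fn" and its "kwargs". jog_arm: Moves the arm, as the interface text tells. Its arguments: {"type":"object","properties":{"deltas":{"type":"array","items":{"type":"array"}},"squeeze":{"type":"number"}},"required":["deltas"]}

```bash
mkdir -p pics; cat > h.py <<'E'
import numpy as np, cv2
from station import ctrl
def save(n,f):
    im=ctrl.get_image(n); cv2.imwrite('pics/'+f,im[:,:,::-1]); return im
def ray(n,uv,z,cal=None):
    c=cal or ctrl.get_calibration(n); K=np.array(c['K']);E=np.array(c['extrinsics']);R=E[:3,:3];o=-R.T@E[:3,3]
    d=R.T@np.linalg.inv(K)@np.array([uv[0],uv[1],1.]); return o+d*(z-o[2])/d[2]
def proj(n,p):
    c=ctrl.get_calibration(n); q=np.array(c['K'])@(np.array(c['extrinsics'])@np.r_[p,1])[:3]; return q[:2]/q[2]
E
python3 - <<'E'
from h import *
save('top','top1.png');save('scene','scene1.png')
o=ctrl.get_obs();print({k:np.round(v,3) for k,v in o.items()},ctrl.hold_point_z)
for n in('top','scene','wrist'):
    c=ctrl.get_calibration(n);E=np.array(c['extrinsics']);print(n,np.round(c['K'],1).tolist(),np.round(-E[:3,:3].T@E[:3,3],3),np.round(E[:3,:3],2).tolist())
E
```

```text
{'t': np.float64(0.1), 'q': array([ 1.087,  0.053,  1.614,  0.   ,  1.476, -0.119]), 'dq': array([-0.   , -0.002, -0.004, -0.001, -0.001, -0.002]), 'effort': array([ 0.0000e+00, -3.9490e+01, -3.7136e+01, -0.0000e+00,  4.0000e-03,
        0.0000e+00]), 'tool_pos': array([0.223, 0.583, 0.23 ]), 'tool_rot': array([-5.700e-01, -3.089e+00,  3.000e-03]), 'contact_force': array([-0.032, -0.212, -0.363]), 'wrist_torque': array([ 0.032, -0.019,  0.009]), 'grip_force': np.float64(0.0), 'opening': np.float64(0.086)} 0.0187
top [[482.6, 0.0, 320.1], [0.0, 482.6, 200.5], [0.0, 0.0, 1.0]] [ 0.356 -0.017  1.231] [[-0.03, -1.0, -0.03], [-0.98, 0.03, -0.18], [0.18, 0.03, -0.98]]
scene [[435.0, 0.0, 327.5], [0.0, 435.0, 198.5], [0.0, 0.0, 1.0]] [ 1.505 -0.471  0.975] [[0.44, 0.9, 0.01], [0.58, -0.27, -0.77], [-0.68, 0.34, -0.64]]
wrist [[326.3, 0.0, 319.8], [0.0, 326.3, 201.9], [0.0, 0.0, 1.0]] [0.157 0.609 0.372] [[0.36, 0.93, -0.0], [0.9, -0.34, 0.28], [0.26, -0.1, -0.96]]
```

View pics/top1.png

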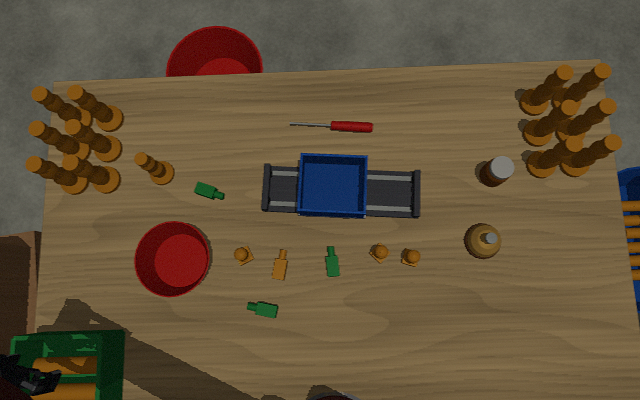

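View pics/scene1.png

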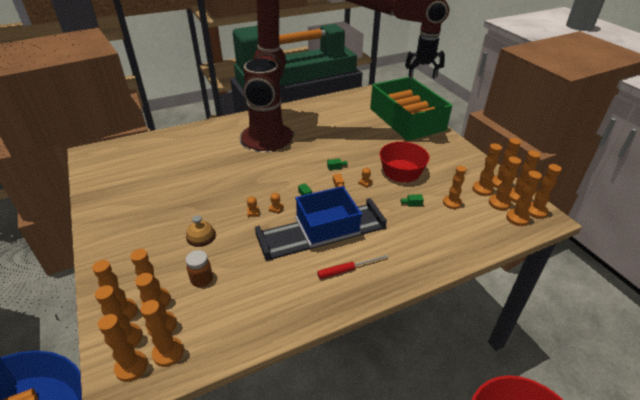

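Top picture: the finials are at (243,255), (380,252) and (412,257), and the one orange lathe end is at (280,265). Look-alikes to leave are the green bars at (210,190), (332,262) and (263,309), and the pillar at (155,167). Decoys are the off-bench red bowl at (215,50), the off-bench blue tub at (630,230), and the tall turned pieces at either end. The real basin is at (172,259), the tub at (333,186) and the bell at (485,240). I'll measure these and check them in a close crop.

```bash
cat >> h.py <<'E'
def blobs(im,lo,hi,amin=30,box=None):
    hsv=cv2.cvtColor(im,cv2.COLOR_RGB2HSV); m=cv2.inRange(hsv,lo,hi)
    if box: k=np.zeros_like(m);k[box[1]:box[3],box[0]:box[2]]=255;m&=k
    n,l,s,c=cv2.connectedComponentsWithStats(m)
    return m,[(s[i].tolist(),c[i].round(1).tolist()) for i in range(1,n) if s[i][4]>=amin],l
E
python3 - <<'E'
from h import *
im=cv2.imread('pics/top1.png')[:,:,::-1].copy(); sc=cv2.imread('pics/scene1.png')[:,:,::-1].copy()
hsv=cv2.cvtColor(im,cv2.COLOR_RGB2HSV)
for p in [(243,254),(280,266),(300,280),(333,186),(172,259),(490,238)]: print(p,hsv[p[1],p[0]])
_,b,_=blobs(im,(5,175,90),(20,255,255),40,(190,220,450,330)); print('orange top',b)
_,b,_=blobs(sc,(5,175,90),(20,255,255),30,(220,150,400,230)); print('orange scene',b)
m,b,_=blobs(im,(100,100,30),(130,255,255),200,(220,120,450,240)); print('blue',b)
m2,b,_=blobs(im,(0,150,60),(4,255,255),500,(100,200,230,320)); print('red',b)
cr=np.hstack([cv2.resize(im[225:325,225:435],None,fx=3.7,fy=3.7,interpolation=cv2.INTER_CUBIC)])
cr2=cv2.resize(im[145:225,250:460],None,fx=3.7,fy=3.7,interpolation=cv2.INTER_CUBIC)[:229]
cv2.imwrite('pics/crop1.png',np.vstack([cr[:370],cr2])[:,:,::-1])
E
```

```text
(243, 254) [ 17 207 132]
(280, 266) [ 17 206 136]
(300, 280) [ 19 107 121]
(333, 186) [110 210  96]
(172, 259) [179 219 127]
(490, 238) [ 36  12 109]
orange top [([370, 243, 20, 20, 178], [380.8, 252.6]), ([234, 246, 20, 19, 214], [242.7, 254.7]), ([272, 250, 15, 30, 302], [279.6, 266.0]), ([402, 250, 18, 17, 162], [412.3, 257.6])]
orange scene [([363, 168, 7, 7, 39], [365.9, 171.0]), ([333, 174, 11, 12, 92], [338.1, 179.4]), ([359, 179, 10, 8, 48], [363.7, 182.2]), ([271, 193, 8, 7, 49], [274.4, 196.3]), ([247, 197, 12, 19, 109], [251.3, 206.2]), ([269, 204, 12, 9, 57], [274.1, 208.4])]
blue [([296, 153, 72, 65, 4278], [332.1, 185.2])]
red [([134, 221, 75, 76, 3833], [172.0, 257.8])]
```

View pics/crop1.png

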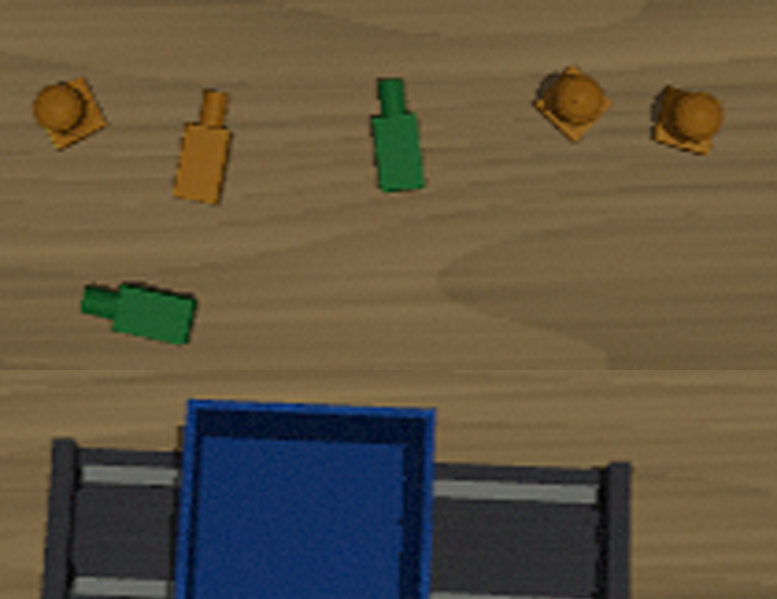

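Crop: orange finial heads at crop (60,108), (577,98) and (696,117), and the orange lathe end at (203,163) with its stub tip at (216,92). The other bars are green, so I leave them. The tub's rim corners are clear. Next I turn these into positions.

```bash
python3 - <<'E'
from h import *
P={'A':((241.4,254.2),.055),'B':((380.7,251.8),.055),'C':((412.9,256.7),.055),'bar':((279.5,269),.03),'tip':((283.4,250),.02),
'rimTL':((300.8,153.1),.105),'rimTR':((367.8,155.3),.105),'rimBL':((297,214.5),.105),'rimBR':((366.5,217.5),.105),
'basin':((172,258.5),.075),'plunger':((490,238),.079),'railTL':((264.5,164.5),.036),'railTR':((420,170.5),.036),'railBL':((262,210),.036),'railBR':((419,217),.036),'jar':((502,170),.09)}
for k,(uv,z) in P.items():
    p=ray('top',uv,z);print(k,p.round(4),'scene',proj('scene',p).round(1))
sc=cv2.imread('pics/scene1.png')
cv2.imwrite('pics/sc_crop.png',cv2.resize(sc[140:260,170:400],None,fx=3.4,fy=3.4,interpolation=cv2.INTER_CUBIC))
E
```

```text
A [0.4487 0.2117 0.055 ] scene [365.8 171.3]
B [ 0.4442 -0.1275  0.055 ] scene [275.9 196.4]
C [ 0.4301 -0.2043  0.055 ] scene [252.2 200.2]
bar [0.4113 0.1217 0.03  ] scene [338.3 177.6]
tip [0.4588 0.1124 0.02  ] scene [342.  187.9]
rimTL [0.6845 0.0579 0.105 ] scene [361.7 213.3]
rimTR [ 0.673  -0.1036  0.105 ] scene [311.  226.7]
rimBL [0.5344 0.0699 0.105 ] scene [342.1 184.1]
rimBR [ 0.5218 -0.0937  0.105 ] scene [293.9 195.5]
basin [0.4418 0.3759 0.075 ] scene [404.1 154.7]
plunger [ 0.4671 -0.3847  0.079 ] scene [198.2 217.7]
railTL [0.6779 0.1563 0.036 ] scene [386.2 219.3]
railTR [ 0.6478 -0.2389  0.036 ] scene [265.4 252.1]
railBL [0.5597 0.1634 0.036 ] scene [369.4 197.2]
railBR [ 0.529  -0.2286  0.036 ] scene [255.5 225.6]
jar [ 0.6287 -0.4247  0.09  ] scene [196.8 255.3]
```

View pics/sc_crop.png

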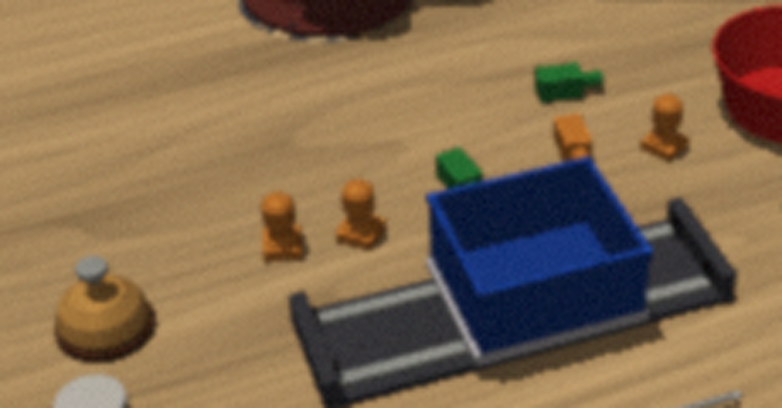

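Request:
{"fn": "jog_arm", "kwargs": {"deltas": [[1,[0.5,-0.875,0],[0,0,0.09]],[1,[0.5,-0.875,0],[0,0,0.09]],[1,[0.5,-0.875,0],[0,0,0.09]],[1,[0.5,-0.875,0],[0,0,0.09]],[1,[0.5,-0.875,0],[0,0,0.09]],[1,[0.5,-0.875,0],[0,0,0.09]],[1,[0.5,-0.875,0],[0,0,0.09]],[1,[0.5,-0.875,0],[0,0,0.09]],[1,[0.5,-0.875,0],[0,0,0.09]],[1,[0.5,-0.875,0],[0,0,0.09]],[1,[0.5,-0.875,0],[0,0,0.09]],[1,[0.5,-0.875,0],[0,0,0.09]]], "squeeze": 40}}

```text
t: 1.1
tool_pos: [0.4233, 0.2326, 0.2309]
tool_rot: [-0.134, -3.138, -0.0]
contact_force: [-0.1, 0.4, 0.5]
opening: -0.0
grip_force: 0.0
```

Request:
{"fn": "jog_arm", "kwargs": {"deltas": [[1,[0.47,-0.34,0],[0,0,0]],[1,[0.47,-0.34,0],[0,0,0]],[1,[0.47,-0.34,0],[0,0,0]],[1,[0.47,-0.34,0],[0,0,0]],[1,[0.47,-0.34,0],[0,0,0]],[1,[0.47,-0.34,0],[0,0,0]],[1,[0.47,-0.34,-0.1],[0,0,0]],[1,[0.47,-0.34,-0.2],[0,0,0]],[1,[0.47,-0.34,-0.3],[0,0,0]],[1,[0.47,-0.34,-0.36],[0,0,0]],[1,[0.47,-0.34,-0.41],[0,0,0]],[1,[0.47,-0.34,-0.41],[0,0,0]]]}}

```text
t: 2.1
tool_pos: [0.6062, 0.0994, 0.0608]
tool_rot: [-0.125, -3.128, 0.001]
contact_force: [-0.8, -0.2, -0.9]
opening: 0.0001
grip_force: 0.0
```

Request:
{"fn": "jog_arm", "kwargs": {"deltas": [[1,[0.0,-0.03,0],[0,0,0]],[1,[-0.005,-0.06,0],[0,0,0]],[1,[-0.005,-0.09,0],[0,0,0]],[1,[-0.01,-0.12,0],[0,0,0]],[1,[-0.01,-0.15,0],[0,0,0]],[1,[-0.015,-0.18,0],[0,0,0]],[1,[-0.015,-0.21,0],[0,0,0]],[1,[-0.02,-0.24,0],[0,0,0]],[1,[-0.02,-0.27,0],[0,0,0]],[1,[-0.025,-0.29,0],[0,0,0]],[1,[-0.025,-0.3,0],[0,0,0]],[1,[-0.025,-0.31,0],[0,0,0]]]}}

```text
t: 3.1
tool_pos: [0.6005, -0.0268, 0.0673]
tool_rot: [-0.13, -3.138, -0.0]
contact_force: [-2.3, 2.9, 3.5]
opening: 0.0002
grip_force: 2.4
```

Request:
{"fn": "jog_arm", "kwargs": {"deltas": [[1,[-0.002,-0.01,0],[0,0,0]],[1,[-0.002,-0.02,0],[0,0,0]],[1,[-0.002,-0.02,0],[0,0,0]]]}}

```text
t: 3.35
tool_pos: [0.6001, -0.032, 0.0674]
tool_rot: [-0.129, -3.138, -0.008]
contact_force: [-0.7, 10.8, 3.9]
opening: 0.0001
grip_force: 6.1
```

Request:
{"fn": "jog_arm", "kwargs": {"deltas": [[1,[0,-0.01,0],[0,0,0]],[1,[0,-0.015,0],[0,0,0]],[1,[0,0.03,0],[0,0,0]],[1,[0,0.06,0.04],[0,0,0]],[1,[0,0.06,0.12],[0,0,0]],[1,[0,0.06,0.22],[0,0,0]],[0,[0,0.15,0.3],[0,0,0]],[-0.3,[-0.1,0.25,0.3],[0,0,0]],[-0.3,[-0.2,0.35,0.3],[0,0,0]],[-0.3,[-0.3,0.5,0.3],[0,0,0]],[-0.3,[-0.38,0.6,0.3],[0,0,0]],[-0.3,[-0.38,0.6,0.3],[0,0,0]]]}}

```text
t: 4.35
tool_pos: [0.4657, 0.1816, 0.1866]
tool_rot: [-0.129, -3.139, 0.002]
contact_force: [0.4, 1.4, -0.3]
opening: 0.0556
grip_force: 0.0
```

```bash
cat >> h.py <<'E'
def look(f):
    im=save('top',f)
    _,b,_=blobs(im,(5,175,90),(20,255,255),40,(110,215,450,340))
    for s,c in b: print('orange',s,c,ray('top',c,.04).round(4))
    _,b,_=blobs(im,(100,100,30),(130,255,255),200,(220,120,450,240)); print('blue',b)
    return im
E
python3 - <<'E'
from h import *
look('top2.png'); o=ctrl.get_obs();print(o['t'],o['tool_pos'].round(4),o['opening'])
print(proj('wrist',(.4487,.2117,.05)))
w=save('wrist','w2.png'); _,b,_=blobs(w,(5,150,70),(20,255,255),150);print(b)
for s,c in b: print(ray('wrist',c,.05).round(4))
E
```

```text
orange [370, 243, 20, 20, 185] [380.7, 252.5] [ 0.4436 -0.1289  0.04  ]
orange [272, 250, 15, 30, 302] [279.6, 266.0] [0.4181 0.1202 0.04  ]
orange [402, 250, 18, 17, 169] [412.3, 257.7] [ 0.4286 -0.2051  0.04  ]
blue [([344, 155, 70, 65, 4324], [378.7, 187.1])]
4.4 [0.4617 0.1867 0.1862] 0.05565081301068727
[347.2850032  173.82890717]
[([228, 108, 40, 81, 2434], [247.1, 143.3]), ([322, 142, 50, 53, 1706], [348.0, 169.3]), ([0, 164, 37, 51, 1241], [13.7, 189.3]), ([528, 316, 68, 58, 940], [558.1, 335.2]), ([623, 361, 17, 39, 483], [632.6, 381.4])]
[0.4188 0.1256 0.05  ]
[0.4474 0.2095 0.05  ]
[ 0.4432 -0.0846  0.05  ]
[0.6329 0.4129 0.05  ]
[0.6976 0.4993 0.05  ]
```

View pics/w2.png

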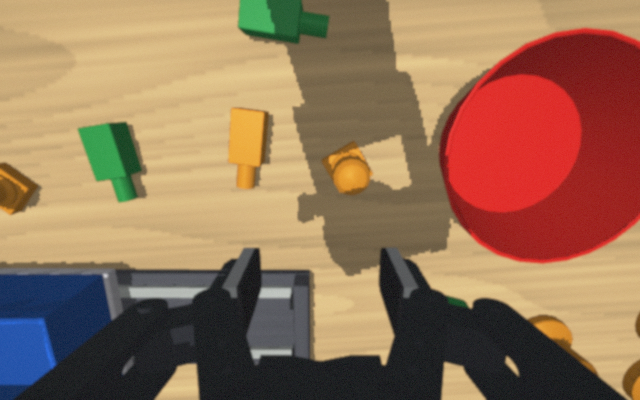

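Wrist view: finial A's head is at (352,176) next to the basin, the lathe end is at (247,140), and a green bar is at (110,155). This agrees with the top-view position to about 3 mm. The carrier is against the loading stop. Grasping finial A.

Request:
{"fn": "jog_arm", "kwargs": {"deltas": [[-0.3,[0,0.018,0],[0,0,0]],[-0.3,[0,0.018,-0.08],[0,0,0]],[-0.3,[0,0.018,-0.16],[0,0,0]],[-0.3,[0,0.018,-0.24],[0,0,0]],[-0.3,[0,0.018,-0.3],[0,0,0]],[-0.3,[0,0.018,-0.35],[0,0,0]],[-0.3,[0,0.018,-0.39],[0,0,0]],[-0.3,[0,0.018,-0.39],[0,0,0]],[1,[0,0.018,-0.39],[0,0,0]],[1,[0,0.018,-0.39],[0,0,0]],[1,[0,0.018,-0.39],[0,0,0]],[1,[0,0.018,-0.39],[0,0,0]]], "squeeze": 45}}

```text
t: 5.45
tool_pos: [0.4963, 0.1934, 0.0563]
tool_rot: [0.13, 3.077, 0.025]
contact_force: [18.2, -4.8, 58.4]
opening: 0.0072
grip_force: 29.1
```

```bash
python3 - <<'E'
from h import *
save('wrist','w3.png'); o=ctrl.get_obs();print({k:np.round(v,4) for k,v in o.items()})
E
```

```text
{'t': np.float64(5.5), 'q': array([ 0.2318, -0.0296,  2.0076, -0.0051,  1.1023, -1.2533]), 'dq': array([-0.0159,  0.0021,  0.0162, -0.0737,  0.0262, -0.0049]), 'effort': array([ 7.4343,  1.25  ,  6.9039,  2.7713,  4.556 , -0.0258]), 'tool_pos': array([0.4958, 0.192 , 0.0558]), 'tool_rot': array([0.1287, 3.0787, 0.0188]), 'contact_force': array([18.2043, -9.9906, 59.2062]), 'wrist_torque': array([-1.1282, -3.1367, -0.1532]), 'grip_force': np.float64(30.4273), 'opening': np.float64(0.001)}
```

View pics/w3.png

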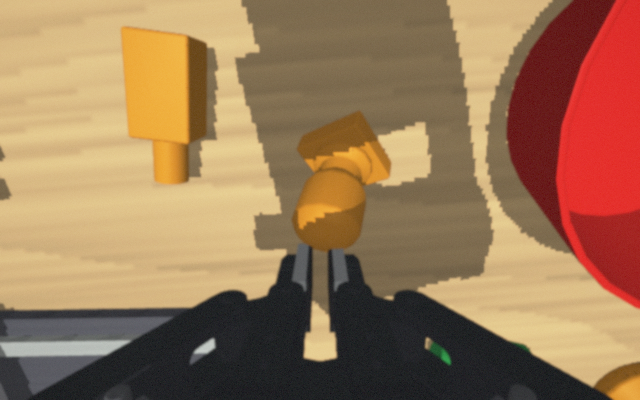

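Wrist view: the finial is still standing with its head at (328,205). The closed fingertips rest against its front because my previous move had not fully finished. Lifting straight up.

Request:
{"fn": "jog_arm", "kwargs": {"deltas": [[1,[0,0,0.03],[0,0,0]],[1,[0,0,0.06],[0,0,0]],[1,[0,0,0.1],[0,0,0]],[1,[0,0,0.2],[0,0,0]],[-0.3,[0,0,0.3],[0,0,0]],[-0.3,[0,0,0.38],[0,0,0]],[-0.3,[0,0,0.38],[0,0,0]],[-0.3,[0,0,0.38],[0,0,0]],[-0.3,[0,0,0.38],[0,0,0]]]}}

```text
t: 6.25
tool_pos: [0.4673, 0.1875, 0.1821]
tool_rot: [-0.131, -3.137, 0.002]
contact_force: [-0.5, -0.8, -0.3]
opening: 0.0552
grip_force: 0.0
```

```bash
python3 - <<'E'
from h import *
save('wrist','w4.png'); o=ctrl.get_obs();print({k:np.round(v,4) for k,v in o.items()})
w=cv2.imread('pics/w4.png')[:,:,::-1].copy(); _,b,_=blobs(w,(5,150,70),(20,255,255),150);print(b)
for s,c in b: print(ray('wrist',c,.05).round(4))
E
```

```text
{'t': np.float64(6.3), 'q': array([ 2.3410e-01, -2.0640e-01,  1.9425e+00, -4.0000e-04,  1.4091e+00,
       -1.2536e+00]), 'dq': array([ 0.0053,  0.0087,  0.0156,  0.0032, -0.    ,  0.0003]), 'effort': array([-3.48000e-02, -2.83519e+01, -3.74844e+01, -6.10000e-03,
       -1.71000e-02,  0.00000e+00]), 'tool_pos': array([0.4667, 0.1875, 0.1811]), 'tool_rot': array([-1.3020e-01, -3.1355e+00,  2.2000e-03]), 'contact_force': array([-0.0027,  0.048 ,  0.3588]), 'wrist_torque': array([ 0.0058,  0.0062, -0.0023]), 'grip_force': np.float64(0.0), 'opening': np.float64(0.0555)}
[([226, 101, 40, 83, 2547], [244.8, 137.6]), ([321, 135, 51, 54, 1742], [347.6, 162.3]), ([0, 160, 33, 51, 1067], [11.8, 186.8]), ([528, 313, 105, 87, 1596], [568.0, 341.3]), ([629, 363, 11, 34, 247], [635.2, 379.5])]
[0.4156 0.1291 0.05  ]
[0.443  0.2125 0.05  ]
[ 0.4406 -0.0772  0.05  ]
[0.6401 0.4209 0.05  ]
[0.6935 0.4964 0.05  ]
```

View pics/w4.png

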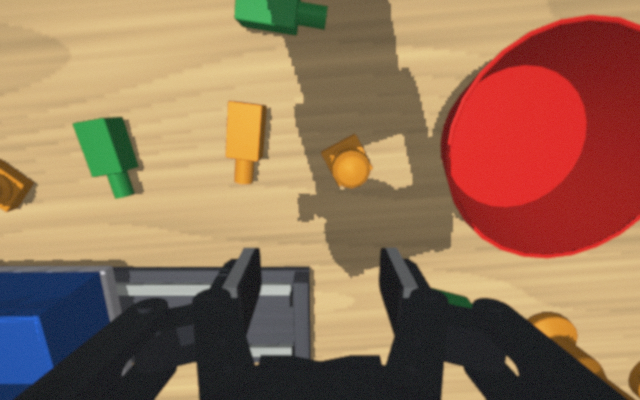

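Wrist view: finial A stands undisturbed with its head at (351,168). Measuring it against the settled tool pose.

```bash
python3 - <<'E'
from h import *
print(ray('wrist',(351,168),.053)); p=ctrl.get_obs()['tool_pos']; print(p, proj('wrist',p))
E
```

```text
[0.44755177 0.21482287 0.053     ]
[0.46668291 0.1874559  0.18105801] [320.5452264  259.92627983]
```

Request:
{"fn": "jog_arm", "kwargs": {"deltas": [[-0.3,[-0.047,0.065,0],[0,0,0]],[-0.3,[-0.047,0.065,0],[0,0,0]],[-0.3,[-0.047,0.065,-0.06],[0,0,0]],[-0.3,[-0.047,0.065,-0.14],[0,0,0]],[-0.3,[-0.047,0.065,-0.2],[0,0,0]],[-0.3,[-0.047,0.065,-0.2],[0,0,0]]]}}

```text
t: 6.8
tool_pos: [0.4432, 0.2123, 0.0952]
tool_rot: [-0.128, -3.125, 0.008]
contact_force: [-0.9, -0.7, -0.8]
opening: 0.0556
grip_force: 0.0
```

Request:
{"fn": "jog_arm", "kwargs": {"deltas": [[-0.3,[0,0,-0.06],[0,0,0]],[-0.3,[0,0,-0.12],[0,0,0]],[-0.3,[0,0,-0.16],[0,0,0]],[-0.3,[0,0,-0.18],[0,0,0]],[-0.3,[0,0,-0.18],[0,0,0]],[-0.3,[0,0,-0.18],[0,0,0]],[1,[0,0,-0.18],[0,0,0]],[1,[0,0,-0.18],[0,0,0]],[1,[0,0,-0.18],[0,0,0]],[1,[0,0,-0.18],[0,0,0]],[1,[0,0,-0.18],[0,0,0]]]}}

```text
t: 7.72
tool_pos: [0.4501, 0.2147, 0.0331]
tool_rot: [0.129, 3.136, 0.002]
contact_force: [-0.4, 0.0, 6.2]
opening: 0.0309
grip_force: 45.0
```

Request:
{"fn": "jog_arm", "kwargs": {"deltas": [[1,[0,0,0.1],[0,0,0]],[1,[0,0,0.2],[0,0,0]],[1,[0,0,0.3],[0,0,0]],[1,[0,0,0.4],[0,0,0]],[1,[0,0,0.4],[0,0,0]],[1,[0.1,-0.1,0.4],[0,0,0]],[1,[0.15,-0.2,0.4],[0,0,0]],[1,[0.2,-0.3,0.4],[0,0,0]],[1,[0.25,-0.4,0.4],[0,0,0]],[1,[0.3,-0.5,0.4],[0,0,0]],[1,[0.3,-0.5,0.4],[0,0,0]],[1,[0.3,-0.5,0.4],[0,0,0]]]}}

```text
t: 8.72
tool_pos: [0.5699, 0.0097, 0.1906]
tool_rot: [0.137, 3.138, -0.003]
contact_force: [-0.5, 1.2, -1.0]
opening: 0.0307
grip_force: 45.1
```

Still held. Moving over the tub: dx +0.063, dy −0.165.

Request:
{"fn": "jog_arm", "kwargs": {"deltas": [[1,[0.16,-0.1,0],[0,0,0]],[1,[0.16,-0.2,0],[0,0,0]],[1,[0.16,-0.3,0],[0,0,0]],[1,[0.16,-0.41,0],[0,0,0]],[1,[0.16,-0.41,0],[0,0,0]],[1,[0.16,-0.41,0],[0,0,0]],[1,[0.16,-0.41,0],[0,0,0]]]}}

```text
t: 9.3
tool_pos: [0.6321, -0.1502, 0.1903]
tool_rot: [-0.132, -3.137, -0.002]
contact_force: [-0.3, 0.4, -0.9]
opening: 0.031
grip_force: 45.1
```

```bash
python3 - <<'E'
from h import *
save('wrist','w5.png'); o=ctrl.get_obs(); print(o['tool_pos'].round(4),o['opening'])
look('top3.png')
E
```

```text
[ 0.6321 -0.1491  0.1904] 0.030923023569021553
orange [272, 250, 15, 30, 305] [279.7, 265.9] [0.4183 0.12   0.04  ]
orange [404, 250, 16, 17, 161] [412.8, 257.5] [ 0.4291 -0.2064  0.04  ]
blue [([344, 155, 18, 62, 629], [350.0, 181.4])]
```

View pics/w5.png

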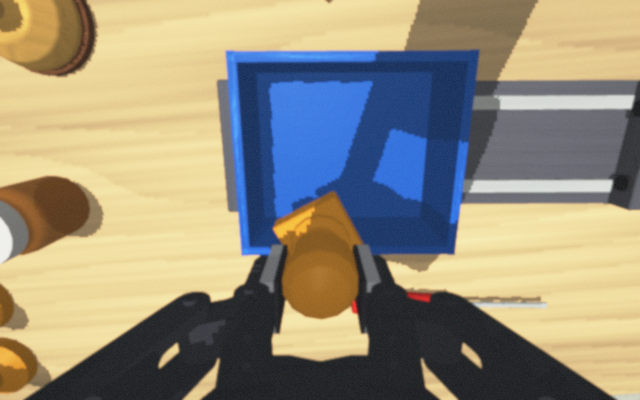

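Wrist view: the finial is held in the fingers at (320,270). The tub rim corners are at (228,52), (479,50), (455,254) and (243,254). Checking the tub position from these.

```bash
python3 - <<'E'
from h import *
c=[ray('wrist',q,.105) for q in((228,52),(479,50),(455,254),(243,254))];print(np.round(c,3),np.mean(c,0))
E
```

```text
[[ 0.524 -0.199  0.105]
 [ 0.535 -0.039  0.105]
 [ 0.678 -0.049  0.105]
 [ 0.665 -0.21   0.105]] [ 0.60053988 -0.12410553  0.105     ]
```

Request:
{"fn": "jog_arm", "kwargs": {"deltas": [[1,[0,0.02,-0.08],[0,0,0]],[1,[0,0.02,-0.16],[0,0,0]],[1,[0,0.02,-0.22],[0,0,0]],[1,[0,0.02,-0.26],[0,0,0]],[1,[0,0.02,-0.27],[0,0,0]],[1,[0,0.02,-0.27],[0,0,0]],[-0.2,[0,0.02,-0.27],[0,0,0]],[-0.2,[0,0.02,-0.27],[0,0,0]],[-0.2,[0,0.02,-0.27],[0,0,0]],[-0.2,[0,0.02,-0.18],[0,0,0]],[-0.2,[0,0.02,-0.09],[0,0,0]],[-0.2,[0,0.02,0],[0,0,0]]]}}

```text
t: 10.4
tool_pos: [0.6325, -0.1418, 0.1933]
tool_rot: [0.129, 3.138, -0.0]
contact_force: [1.1, -0.6, 1.5]
opening: 0.0515
grip_force: 0.0
```

Request:
{"fn": "jog_arm", "kwargs": {"deltas": [[-0.3,[-0.1,0.01,0],[0,0,0]],[-0.3,[-0.2,0.02,0],[0,0,0]],[-0.3,[-0.3,0.03,0],[0,0,0]],[-0.3,[-0.38,0.035,0],[0,0,0]],[-0.3,[-0.44,0.035,0],[0,0,0]],[-0.3,[-0.47,0.035,0],[0,0,0]],[-0.3,[-0.47,0.035,0],[0,0,0]],[-0.3,[-0.47,0.035,0],[0,0,0]]]}}

```text
t: 11.07
tool_pos: [0.4451, -0.1281, 0.1928]
tool_rot: [0.13, 3.135, -0.002]
contact_force: [0.3, -0.7, 1.1]
opening: 0.0557
grip_force: 0.0
```

```bash
cat >> h.py <<'E'
def heads(f):
    o=ctrl.get_obs(); cal=ctrl.get_calibration('wrist'); w=save('wrist',f)
    _,b,_=blobs(w,(5,150,60),(20,255,255),300)
    for s,c in b: print(s,c,ray('wrist',c,.05,cal).round(4))
    print('t',o['t'],'tcp',o['tool_pos'].round(4),o['opening'])
E
python3 - <<'E'
from h import *
heads('w6.png'); look('top4.png')
print(proj('wrist',(.444,-.128,.055)))
E
```

```text
[549, 96, 68, 81, 3396] [579.3, 129.9] [0.4127 0.0966 0.05  ]
[213, 149, 52, 50, 1862] [238.7, 174.3] [ 0.4272 -0.1993  0.05  ]
[294, 154, 51, 53, 1650] [319.0, 181.5] [ 0.4395 -0.1288  0.05  ]
[23, 182, 79, 77, 3074] [62.5, 220.3] [ 0.4569 -0.3686  0.05  ]
[0, 329, 96, 71, 1789] [36.1, 361.6] [ 0.6111 -0.4457  0.05  ]
[301, 333, 43, 28, 808] [321.6, 348.5] [ 0.6191 -0.1408  0.05  ]
t 11.0667 tcp [ 0.4451 -0.1281  0.1928] 0.05569229633000743
orange [272, 250, 15, 30, 304] [279.7, 265.9] [0.4183 0.12   0.04  ]
orange [370, 251, 15, 12, 71] [378.1, 256.6] [ 0.4338 -0.122   0.04  ]
orange [402, 259, 16, 8, 53] [409.5, 262.6] [ 0.417  -0.1976  0.04  ]
blue [([344, 155, 70, 63, 3183], [375.6, 182.3])]
[320.06166196 187.43849961]
```

View pics/w6.png

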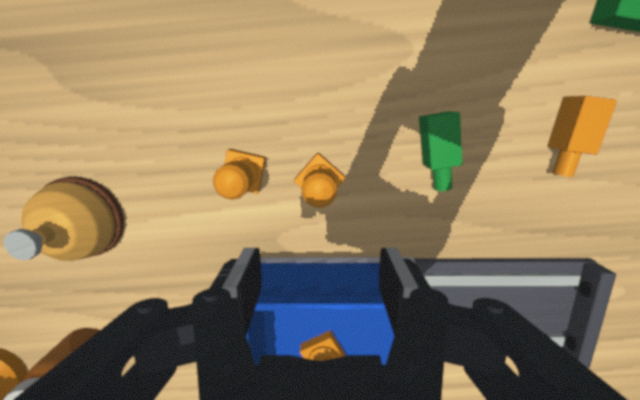

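Wrist view: the first finial is in the tub at (322,350). B's head is at (320,187), as predicted, and C's is at (231,181). Grasping B.

Request:
{"fn": "jog_arm", "kwargs": {"deltas": [[-0.3,[0,0,-0.07],[0,0,0]],[-0.3,[0,0,-0.15],[0,0,0]],[-0.3,[0,0,-0.23],[0,0,0]],[-0.3,[0,0,-0.3],[0,0,0]],[-0.3,[0,0,-0.36],[0,0,0]],[-0.3,[0,0,-0.4],[0,0,0]],[-0.3,[0,0,-0.4],[0,0,0]],[1,[0,0,-0.4],[0,0,0]],[1,[0,0,-0.4],[0,0,0]],[1,[0,0,-0.4],[0,0,0]],[1,[0,0,-0.4],[0,0,0]],[1,[0,0,-0.4],[0,0,0]]]}}

```text
t: 12.17
tool_pos: [0.4458, -0.1283, 0.0327]
tool_rot: [0.129, 3.136, -0.002]
contact_force: [0.2, 0.0, 2.2]
opening: 0.0307
grip_force: 44.7
```

Request:
{"fn": "jog_arm", "kwargs": {"deltas": [[1,[0,0,0.1],[0,0,0]],[1,[0,0,0.2],[0,0,0]],[1,[0,0,0.3],[0,0,0]],[1,[0,0,0.4],[0,0,0]],[1,[0,0,0.4],[0,0,0]],[1,[0.1,-0.02,0.4],[0,0,0]],[1,[0.2,-0.04,0.4],[0,0,0]],[1,[0.27,-0.04,0.4],[0,0,0]],[1,[0.3,-0.04,0.4],[0,0,0]],[1,[0.3,-0.04,0.4],[0,0,0]],[1,[0.3,-0.04,0.4],[0,0,0]]]}}

```text
t: 13.08
tool_pos: [0.5645, -0.1437, 0.1909]
tool_rot: [-0.128, -3.138, -0.0]
contact_force: [0.3, 0.1, -1.2]
opening: 0.0307
grip_force: 44.9
```

```bash
python3 - <<'E'
from h import *
heads('w7.png')
E
```

```text
[581, 0, 59, 45, 1550] [606.3, 17.3] [0.4459 0.0888 0.05  ]
[205, 7, 60, 61, 2491] [234.4, 36.8] [ 0.4363 -0.201   0.05  ]
[0, 52, 78, 91, 2944] [43.9, 97.4] [ 0.4687 -0.3648  0.05  ]
[274, 193, 93, 127, 7788] [320.1, 260.4] [ 0.6349 -0.1493  0.05  ]
[0, 238, 100, 77, 3671] [59.0, 268.3] [ 0.6229 -0.4001  0.05  ]
[0, 336, 27, 44, 927] [11.2, 355.5] [ 0.718  -0.4809  0.05  ]
[0, 382, 36, 18, 524] [15.4, 390.8] [ 0.7637 -0.4924  0.05  ]
t 13.0833 tcp [ 0.5645 -0.1437  0.1909] 0.030733988321134036
```

Request:
{"fn": "jog_arm", "kwargs": {"deltas": [[1,[0,0,-0.08],[0,0,0]],[1,[0,0,-0.16],[0,0,0]],[1,[0,0,-0.22],[0,0,0]],[1,[0,0,-0.26],[0,0,0]],[1,[0,0,-0.27],[0,0,0]],[1,[0,0,-0.27],[0,0,0]],[-0.2,[0,0,-0.27],[0,0,0]],[-0.2,[0,0,-0.27],[0,0,0]],[-0.2,[0,0,-0.27],[0,0,0]],[-0.2,[0,0,-0.18],[0,0,0]],[-0.2,[0,0,-0.09],[0,0,0]],[-0.2,[0,0,0],[0,0,0]]]}}

```text
t: 14.13
tool_pos: [0.5644, -0.1437, 0.1932]
tool_rot: [0.129, 3.139, -0.0]
contact_force: [1.0, -0.7, 0.3]
opening: 0.0516
grip_force: 0.0
```

Request:
{"fn": "jog_arm", "kwargs": {"deltas": [[-0.3,[-0.1,0,0],[0,0,0]],[-0.3,[-0.2,-0.05,0],[0,0,0]],[-0.3,[-0.28,-0.1,0],[0,0,0]],[-0.3,[-0.33,-0.15,0],[0,0,0]],[-0.3,[-0.335,-0.15,0],[0,0,0]],[-0.3,[-0.335,-0.15,0],[0,0,0]],[-0.3,[-0.335,-0.15,0],[0,0,0]]]}}

```text
t: 14.72
tool_pos: [0.4312, -0.2039, 0.1923]
tool_rot: [0.129, 3.137, -0.001]
contact_force: [0.1, -0.2, -0.6]
opening: 0.0553
grip_force: 0.0
```

```bash
python3 - <<'E'
from h import *
heads('w8.png'); print(proj('wrist',(.4301,-.2043,.055)))
w=cv2.imread('pics/w8.png')[:,:,::-1].copy()
cv2.imwrite('pics/w8c.png',cv2.resize(w[100:,200:520],None,fx=1.6,fy=1.6)[:,:,::-1])
E
```

```text
[622, 108, 18, 76, 693] [633.8, 149.7] [0.4194 0.0702 0.05  ]
[297, 157, 44, 51, 1626] [318.3, 181.8] [ 0.4256 -0.2051  0.05  ]
[102, 190, 75, 77, 2803] [141.2, 225.9] [ 0.454  -0.3727  0.05  ]
[372, 320, 23, 46, 522] [385.0, 341.7] [ 0.6013 -0.15    0.05  ]
[0, 353, 66, 47, 1463] [25.2, 374.8] [ 0.6124 -0.5379  0.05  ]
t 14.7167 tcp [ 0.4312 -0.2039  0.1923] 0.05525487691347524
[319.23202573 187.98292674]
```

View pics/w8c.png

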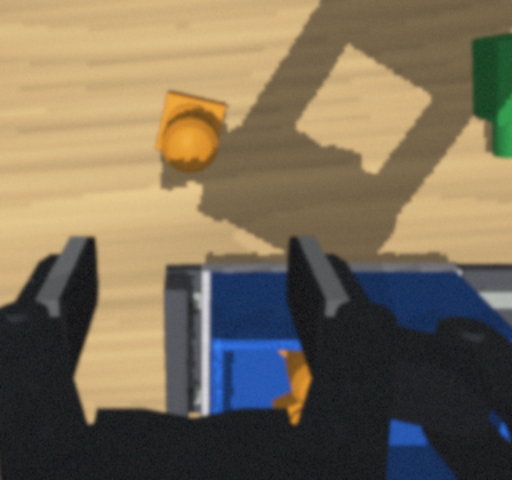

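The crop shows C's head at about (318,188), right on the prediction, with finials in the tub. Grasping C.

Request:
{"fn": "jog_arm", "kwargs": {"deltas": [[-0.3,[0,0,-0.07],[0,0,0]],[-0.3,[0,0,-0.15],[0,0,0]],[-0.3,[0,0,-0.23],[0,0,0]],[-0.3,[0,0,-0.3],[0,0,0]],[-0.3,[0,0,-0.36],[0,0,0]],[-0.3,[0,0,-0.4],[0,0,0]],[-0.3,[0,0,-0.4],[0,0,0]],[1,[0,0,-0.4],[0,0,0]],[1,[0,0,-0.4],[0,0,0]],[1,[0,0,-0.4],[0,0,0]],[1,[0,0,-0.4],[0,0,0]],[1,[0,0,-0.4],[0,0,0]]]}}

```text
t: 15.77
tool_pos: [0.4317, -0.2043, 0.0327]
tool_rot: [0.129, 3.136, -0.002]
contact_force: [0.0, -0.2, 2.5]
opening: 0.0307
grip_force: 44.6
```

Request:
{"fn": "jog_arm", "kwargs": {"deltas": [[1,[0,0,0.1],[0,0,0]],[1,[0,0,0.2],[0,0,0]],[1,[0,0,0.3],[0,0,0]],[1,[0,0,0.4],[0,0,0]],[1,[0,0,0.4],[0,0,0]],[1,[0.08,0.05,0.4],[0,0,0]],[1,[0.16,0.1,0.4],[0,0,0]],[1,[0.24,0.15,0.4],[0,0,0]],[1,[0.32,0.2,0.4],[0,0,0]],[1,[0.4,0.25,0.4],[0,0,0]],[1,[0.42,0.26,0.4],[0,0,0]],[1,[0.42,0.26,0.4],[0,0,0]]]}}

```text
t: 16.77
tool_pos: [0.6001, -0.0984, 0.191]
tool_rot: [0.124, 3.139, 0.0]
contact_force: [-0.4, 0.4, -0.4]
opening: 0.0308
grip_force: 44.9
```

```bash
python3 - <<'E'
from h import *
heads('w9.png'); look('top5.png')
E
```

```text
[0, 36, 15, 62, 437] [4.6, 68.2] [ 0.4806 -0.3443  0.05  ]
[235, 123, 59, 57, 1542] [264.2, 155.5] [ 0.567  -0.1444  0.05  ]
[252, 198, 109, 125, 8710] [314.7, 257.8] [ 0.6676 -0.1088  0.05  ]
[0, 209, 51, 70, 2460] [20.8, 239.0] [ 0.6268 -0.3813  0.05  ]
t 16.7667 tcp [ 0.6001 -0.0984  0.191 ] 0.03075823542851791
orange [272, 250, 15, 30, 302] [279.6, 265.9] [0.4183 0.1202 0.04  ]
blue [([402, 170, 12, 50, 311], [409.4, 200.8])]
```

View pics/w9.png

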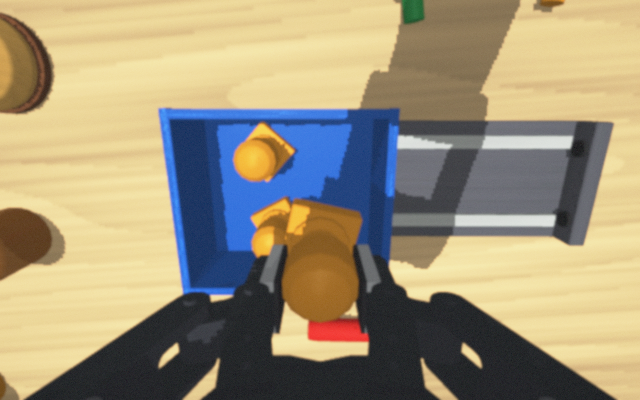

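Wrist view: two finials stand in the tub at (257,158) and (270,235), and C is held above the free corner. Releasing C with a narrow opening.

Request:
{"fn": "jog_arm", "kwargs": {"deltas": [[1,[0,0.02,-0.08],[0,0,0]],[1,[0,0.02,-0.16],[0,0,0]],[1,[0,0.02,-0.22],[0,0,0]],[1,[0,0.02,-0.26],[0,0,0]],[1,[0,0.02,-0.27],[0,0,0]],[1,[0,0.02,-0.27],[0,0,0]],[0.05,[0,0.02,-0.27],[0,0,0]],[0.05,[0,0.02,-0.27],[0,0,0]],[0.05,[0,0.02,-0.27],[0,0,0]],[0.05,[0,0.02,-0.18],[0,0,0]],[0.05,[0,0.02,-0.09],[0,0,0]],[0.05,[0,0.02,0],[0,0,0]]]}}

```text
t: 17.87
tool_pos: [0.5984, -0.0917, 0.1932]
tool_rot: [0.129, 3.139, -0.0]
contact_force: [0.8, 0.1, 0.0]
opening: 0.0404
grip_force: 0.0
```

Request:
{"fn": "jog_arm", "kwargs": {"deltas": [[0.05,[-0.02,-0.1,0],[0,0,0]],[1,[-0.02,-0.2,0],[0,0,0]],[1,[-0.02,-0.3,0],[0,0,0]],[1,[-0.02,-0.375,0],[0,0,0]],[1,[-0.02,-0.375,0],[0,0,0]],[1,[-0.02,-0.375,0],[0,0,0]],[1,[-0.02,-0.375,-0.08],[0,0,0]],[1,[-0.02,-0.375,-0.16],[0,0,0]],[1,[-0.02,-0.375,-0.24],[0,0,0]],[1,[-0.02,-0.375,-0.3],[0,0,0]],[1,[-0.02,-0.375,-0.32],[0,0,0]],[1,[-0.02,-0.375,-0.32],[0,0,0]]]}}

```text
t: 18.87
tool_pos: [0.5891, -0.2396, 0.0607]
tool_rot: [-0.126, -3.135, -0.004]
contact_force: [-0.6, -0.2, -0.5]
opening: -0.0002
grip_force: 0.0
```

```bash
python3 - <<'E'
from h import *
im=look('top6.png'); print(ctrl.get_obs()['tool_pos'].round(4))
_,b,_=blobs(im,(5,150,50),(20,255,255),20,(330,140,430,230));print(b,[ray('top',c,.085).round(3).tolist() for s,c in b])
E
```

```text
orange [272, 250, 15, 30, 300] [279.7, 266.0] [0.4181 0.12   0.04  ]
blue [([344, 155, 70, 65, 2839], [373.1, 183.7])]
[ 0.5906 -0.2406  0.0632]
[([416, 140, 14, 31, 99], [423.4, 157.8]), ([372, 167, 20, 20, 257], [381.8, 176.2]), ([412, 171, 9, 7, 20], [416.0, 174.1]), ([408, 178, 11, 12, 45], [413.6, 183.2]), ([355, 181, 18, 19, 245], [363.5, 190.1]), ([415, 189, 12, 12, 37], [420.7, 195.3]), ([375, 194, 20, 18, 238], [384.8, 202.7]), ([414, 201, 11, 10, 34], [418.9, 205.0]), ([409, 210, 21, 20, 124], [419.8, 220.0])] [[0.667, -0.24, 0.085], [0.625, -0.137, 0.085], [0.627, -0.22, 0.085], [0.605, -0.212, 0.085], [0.592, -0.091, 0.085], [0.574, -0.227, 0.085], [0.559, -0.141, 0.085], [0.551, -0.222, 0.085], [0.515, -0.221, 0.085]]
```

Request:
{"fn": "jog_arm", "kwargs": {"deltas": [[1,[0.0,0.02,0],[0,0,0]],[1,[0.003,0.04,0],[0,0,0]],[1,[0.005,0.06,0],[0,0,0]],[1,[0.008,0.09,0],[0,0,0]],[1,[0.01,0.12,0],[0,0,0]],[1,[0.012,0.15,0],[0,0,0]],[1,[0.015,0.18,0],[0,0,0]],[1,[0.017,0.21,0],[0,0,0]],[1,[0.02,0.24,0],[0,0,0]],[1,[0.022,0.27,0],[0,0,0]],[1,[0.024,0.3,0],[0,0,0]],[1,[0.026,0.33,0],[0,0,0]]]}}

```text
t: 19.92
tool_pos: [0.6029, -0.1092, 0.066]
tool_rot: [0.128, 3.134, -0.003]
contact_force: [0.8, -3.8, 5.4]
opening: 0.0002
grip_force: 3.2
```

Request:
{"fn": "jog_arm", "kwargs": {"deltas": [[1,[0.002,0.03,0],[0,0,0]],[1,[0.004,0.06,0],[0,0,0]],[1,[0.006,0.09,0],[0,0,0]],[1,[0.008,0.12,0],[0,0,0]],[1,[0.01,0.14,0],[0,0,0]],[1,[0.01,0.155,0],[0,0,0]],[1,[0.01,0.165,0],[0,0,0]],[1,[0.01,0.17,0],[0,0,0]],[1,[0.01,0.17,0],[0,0,0]]]}}

```text
t: 20.67
tool_pos: [0.6076, -0.0424, 0.0661]
tool_rot: [0.127, 3.132, -0.006]
contact_force: [3.0, -6.2, 6.2]
opening: 0.0002
grip_force: 4.0
```

Request:
{"fn": "jog_arm", "kwargs": {"deltas": [[1,[0.0,0.01,0],[0,0,0]],[1,[0.0,0.015,0],[0,0,0]],[1,[0,0.02,0],[0,0,0]],[1,[0,0.02,0],[0,0,0]]]}}

```text
t: 21.0
tool_pos: [0.6076, -0.0408, 0.067]
tool_rot: [0.128, 3.132, -0.024]
contact_force: [-0.8, -26.6, 7.4]
opening: -0.0
grip_force: 20.8
```

Request:
{"fn": "jog_arm", "kwargs": {"deltas": [[1,[0,-0.05,0],[0,0,0]],[1,[0,-0.1,0],[0,0,0]],[1,[0,-0.1,0.1],[0,0,0]],[1,[0,-0.1,0.2],[0,0,0]],[1,[0,-0.1,0.3],[0,0,0]],[1,[0,-0.1,0.32],[0,0,0]],[0,[-0.1,-0.05,0.32],[0,0,-0.03]],[-0.3,[-0.2,0,0.32],[0,0,-0.03]],[-0.3,[-0.3,0.1,0.32],[0,0,-0.03]],[-0.3,[-0.4,0.2,0.32],[0,0,-0.03]],[-0.3,[-0.45,0.3,0.32],[0,0,-0.03]],[-0.3,[-0.47,0.38,0.32],[0,0,-0.03]]]}}

```text
t: 22.0
tool_pos: [0.426, 0.0946, 0.1904]
tool_rot: [-0.279, -3.128, -0.001]
contact_force: [0.5, 0.8, 0.8]
opening: 0.0554
grip_force: 0.0
```

Request:
{"fn": "jog_arm", "kwargs": {"deltas": [[-0.3,[0,0,0],[0,0,0]],[-0.3,[0,0,0],[0,0,0]],[-0.3,[0,0,0],[0,0,0]]]}}

```text
t: 22.25
tool_pos: [0.4284, 0.0938, 0.191]
tool_rot: [-0.274, -3.129, -0.0]
contact_force: [0.0, -0.0, 0.1]
opening: 0.0549
grip_force: 0.0
```

```bash
python3 - <<'E'
from h import *
look('top7.png')
heads('w10.png'); cal=ctrl.get_calibration('wrist')
w=cv2.imread('pics/w10.png')[:,:,::-1].copy()
m,b,l=blobs(w,(5,150,60),(20,255,255),300)
for i in range(1,l.max()+1):
    mm=(l==i).astype(np.uint8)
    if mm.sum()<1000: continue
    r=cv2.minAreaRect(cv2.findContours(mm,0,2)[0][0]); bp=cv2.boxPoints(r); print(np.round([ray('wrist',q,.03,cal)[:2] for q in bp],4).tolist())
print(ctrl.get_obs()['tool_rot'])
E
```

```text
orange [272, 273, 9, 6, 52] [276.1, 275.4] [0.3955 0.1291 0.04  ]
blue [([267, 152, 72, 65, 3418], [302.7, 183.3])]
[332, 132, 34, 77, 2092] [347.5, 165.8] [0.4128 0.1204 0.05  ]
[609, 305, 31, 50, 1165] [626.7, 330.0] [0.6306 0.3764 0.05  ]
[325, 346, 38, 15, 356] [342.3, 351.8] [0.6062 0.0854 0.05  ]
t 22.3 tcp [0.4288 0.0931 0.1911] 0.05575102240723225
[[0.4543, 0.0975], [0.3835, 0.113], [0.3901, 0.142], [0.4615, 0.1284]]
[[0.6145, 0.3735], [0.6201, 0.4051], [0.6855, 0.4112], [0.6796, 0.378]]
[-2.78168534e-01 -3.12878041e+00  9.25751990e-05]
```

View pics/w10.png

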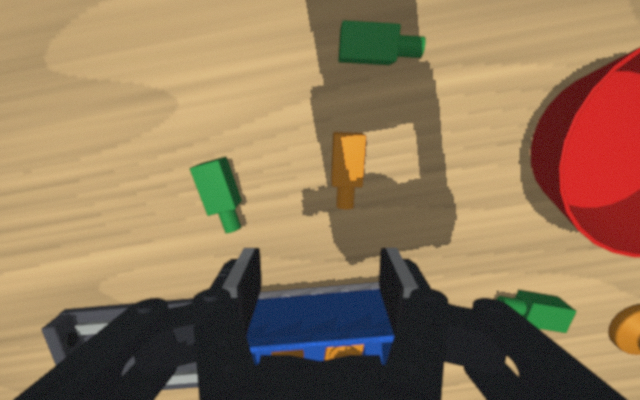

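Wrist view: the orange lathe end is at (347,168), green bars at (215,190), (380,43) and (540,312) are left alone, and the finials are in the tub. The bar axis is at about −11.5°, with its centre at (0.411, 0.122). Grasping.

Request:
{"fn": "jog_arm", "kwargs": {"deltas": [[-0.3,[-0.045,0.072,0],[0,0,0]],[-0.3,[-0.045,0.072,0],[0,0,0]],[-0.3,[-0.045,0.072,-0.08],[0,0,0]],[-0.3,[-0.045,0.072,-0.16],[0,0,0]],[-0.3,[-0.045,0.072,-0.24],[0,0,0]],[-0.3,[-0.045,0.072,-0.3],[0,0,0]],[-0.3,[-0.045,0.072,-0.35],[0,0,0]],[-0.3,[-0.045,0.072,-0.4],[0,0,0]],[-0.3,[-0.045,0.072,-0.43],[0,0,0]],[-0.3,[-0.045,0.072,-0.45],[0,0,0]],[-0.3,[-0.045,0.072,-0.45],[0,0,0]]]}}

```text
t: 23.27
tool_pos: [0.4097, 0.1209, 0.0092]
tool_rot: [-0.279, -3.125, 0.001]
contact_force: [0.7, -0.5, 0.3]
opening: 0.0555
grip_force: 0.0
```

Request:
{"fn": "jog_arm", "kwargs": {"deltas": [[1,[0,0,0],[0,0,0]],[1,[0,0,0],[0,0,0]],[1,[0,0,0],[0,0,0]],[1,[0,0,0],[0,0,0]],[1,[0,0,0.1],[0,0,0]],[1,[0,0,0.2],[0,0,0]],[1,[0,0,0.3],[0,0,0]],[1,[0,0,0.4],[0,0,0]],[1,[0,0,0.4],[0,0,0]],[1,[0,0,0.4],[0,0,0]]]}}

```text
t: 24.1
tool_pos: [0.4129, 0.1223, 0.1751]
tool_rot: [0.276, 3.122, 0.002]
contact_force: [-0.2, 0.7, -0.7]
opening: 0.029
grip_force: 44.9
```

Request:
{"fn": "jog_arm", "kwargs": {"deltas": [[1,[0.02,0.1,0],[0,0,0]],[1,[0.04,0.2,0],[0,0,0]],[1,[0.06,0.3,0],[0,0,0]],[1,[0.07,0.4,0],[0,0,0]],[1,[0.07,0.5,0],[0,0,0]],[1,[0.07,0.6,0],[0,0,0]],[1,[0.07,0.635,0],[0,0,0]],[1,[0.07,0.635,0],[0,0,0]],[1,[0.07,0.635,0],[0,0,0]]]}}

```text
t: 24.85
tool_pos: [0.4377, 0.3755, 0.1691]
tool_rot: [-0.274, -3.127, 0.005]
contact_force: [0.8, -1.5, -0.4]
opening: 0.0291
grip_force: 45.0
```

Request:
{"fn": "jog_arm", "kwargs": {"deltas": [[1,[0,0,-0.08],[0,0,0]],[1,[0,0,-0.16],[0,0,0]],[1,[0,0,-0.24],[0,0,0]],[1,[0,0,-0.29],[0,0,0]],[1,[0,0,-0.29],[0,0,0]],[-0.2,[0,0,-0.29],[0,0,0]],[-0.2,[0,0,-0.29],[0,0,0]],[-0.2,[0,0,-0.29],[0,0,0]],[-0.2,[0,0,-0.2],[0,0,0]],[-0.2,[0,0,-0.1],[0,0,0]],[-0.2,[0,0,0],[0,0,0]],[-0.2,[0,0,0],[0,0,0]]]}}

```text
t: 25.85
tool_pos: [0.4441, 0.3793, 0.1844]
tool_rot: [0.275, 3.113, 0.02]
contact_force: [0.9, 0.2, 1.4]
opening: 0.0512
grip_force: 0.0
```

Request:
{"fn": "jog_arm", "kwargs": {"deltas": [[1,[0,-0.1,0],[0,0,0]],[1,[0,-0.2,0],[0,0,0]],[1,[0,-0.3,0],[0,0,0]],[1,[0,-0.4,0],[0,0,0]],[1,[0,-0.5,0],[0,0,0]],[1,[0,-0.6,0],[0,0,0]],[1,[0,-0.7,0],[0,0,0]],[1,[0,-0.8,0],[0,0,0]],[1,[0,-0.9,0],[0,0,0]],[1,[0,-1,0],[0,0,0]],[1,[0,-1,0],[0,0,0]]]}}

```text
t: 26.77
tool_pos: [0.4396, -0.0302, 0.1737]
tool_rot: [0.289, 3.123, -0.006]
contact_force: [0.2, 0.5, 0.0]
opening: 0.0002
grip_force: 0.0
```

```bash
python3 - <<'E'
from h import *
look('top8.png');o=ctrl.get_obs();print(o['t'],o['tool_pos'])
E
```

```text
orange [170, 242, 18, 31, 324] [179.0, 258.1] [0.4449 0.3703 0.04  ]
blue [([267, 152, 72, 64, 3242], [301.7, 181.7])]
26.8167 [ 0.43962776 -0.02744081  0.17342743]
```

View pics/top8.png

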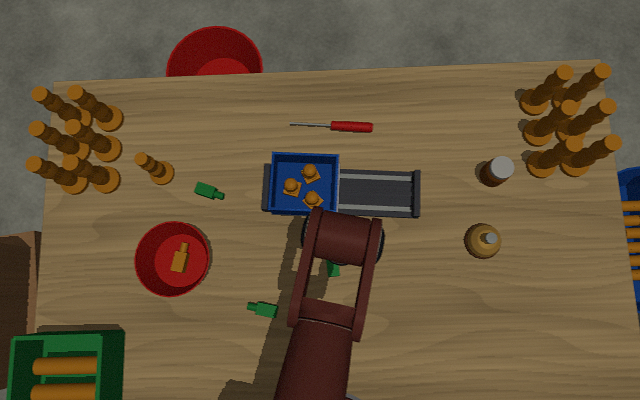

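Top view: three finials are in the tub at the dispatch stop (305,185), and the lathe end is in the basin at (180,258). The jar, pillar, gouge and green bars are untouched. Moving to the bell at (490,238).

Request:
{"fn": "jog_arm", "kwargs": {"deltas": [[1,[0.01,-0.1,0],[0,0,0]],[1,[0.02,-0.2,0],[0,0,0]],[1,[0.03,-0.3,0],[0,0,0]],[1,[0.04,-0.4,0],[0,0,0]],[1,[0.05,-0.5,0],[0,0,0]],[1,[0.06,-0.6,0],[0,0,0]],[1,[0.07,-0.7,0],[0,0,0]],[1,[0.07,-0.8,0],[0,0,0]],[1,[0.07,-0.88,0],[0,0,0]],[1,[0.07,-0.88,0],[0,0,0]],[1,[0.07,-0.88,0],[0,0,0]],[1,[0.07,-0.88,0],[0,0,0]]]}}

```text
t: 27.82
tool_pos: [0.4676, -0.375, 0.1719]
tool_rot: [0.275, 3.129, 0.0]
contact_force: [-0.4, -0.1, 0.4]
opening: 0.0003
grip_force: 0.0
```

```bash
python3 - <<'E'
from h import *
o=ctrl.get_obs();cal=ctrl.get_calibration('wrist');w=save('wrist','w11.png');print(o['tool_pos'],proj('wrist',(.4671,-.3847,.079)))
m,b,_=blobs(w,(0,0,90),(179,70,255),60,(200,80,440,270));print(b)
for s,c in b: print(ray('wrist',c,.079,cal).round(4))
cv2.imwrite('pics/w11c.png',cv2.resize(w[60:300,200:440],None,fx=2,fy=2)[:,:,::-1])
E
```

```text
[ 0.46762758 -0.3749868   0.17186139] [306.6673191  205.64314565]
[([285, 188, 36, 36, 997], [302.9, 205.8])]
[ 0.4669 -0.3879  0.079 ]
```

View pics/w11c.png

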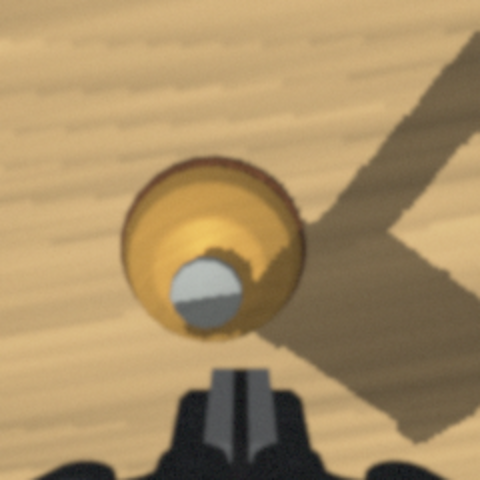

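The crop shows the plunger disc at about (303,206), i.e. (0.467, −0.387). Pressing.

Request:
{"fn": "jog_arm", "kwargs": {"deltas": [[1,[0,-0.029,-0.04],[0,0,0]],[1,[0,-0.029,-0.1],[0,0,0]],[1,[0,-0.029,-0.16],[0,0,0]],[1,[0,-0.029,-0.2],[0,0,0]],[1,[0,-0.029,-0.21],[0,0,0]],[1,[0,-0.029,-0.22],[0,0,0]],[1,[0,-0.029,-0.23],[0,0,0]],[1,[0,-0.029,-0.24],[0,0,0]],[1,[0,-0.029,-0.25],[0,0,0]],[1,[0,-0.029,-0.255],[0,0,0]],[1,[0,-0.029,-0.255],[0,0,0]]]}}

```text
t: 28.78
tool_pos: [0.4677, -0.3881, 0.0702]
tool_rot: [0.276, 3.127, -0.001]
contact_force: [2.5, 1.3, 2.8]
opening: -0.0
grip_force: 1.5
```

Request:
{"fn": "jog_arm", "kwargs": {"deltas": [[1,[0,0,-0.005],[0,0,0]],[1,[0,0,-0.01],[0,0,0]],[1,[0,0,-0.01],[0,0,0]],[1,[0,0,-0.01],[0,0,0]]]}}

```text
t: 29.12
tool_pos: [0.4678, -0.3883, 0.0697]
tool_rot: [0.276, 3.128, -0.001]
contact_force: [-4.9, 7.9, 20.7]
opening: 0.0001
grip_force: 9.9
```

At the stop: 20 N with no further travel. Releasing and retreating.

Request:
{"fn": "jog_arm", "kwargs": {"deltas": [[1,[0,0,0.05],[0,0,0]],[1,[0,0,0.1],[0,0,0]],[1,[0,0,0.2],[0,0,0]],[1,[0,0,0.3],[0,0,0]],[1,[0,0,0.3],[0,0,0]],[1,[0,0,0.3],[0,0,0]],[1,[0,0,0.3],[0,0,0]],[1,[0,0,0.3],[0,0,0]]]}}

```text
t: 29.78
tool_pos: [0.4658, -0.3869, 0.183]
tool_rot: [-0.277, -3.127, -0.003]
contact_force: [0.1, 0.4, -0.7]
opening: 0.0002
grip_force: 0.0
```

```bash
python3 - <<'E'
from h import *
im=look('top9.png');o=ctrl.get_obs();print(o['t'],o['tool_pos'],o['contact_force'])
_,b,_=blobs(im,(5,150,60),(20,255,255),60,(260,145,345,222));print(len(b))
E
```

```text
orange [170, 242, 18, 31, 325] [179.1, 258.0] [0.4452 0.37   0.04  ]
blue [([267, 152, 72, 65, 3415], [302.6, 183.3])]
29.8333 [ 0.46574324 -0.38680866  0.18265381] [ 0.06259706  0.67447861 -0.07362316]
3
```

```bash
python3 -c "
from station import ctrl
print(ctrl.finish_job())"
```

```text
the job is handed in; nothing more can be done
None
```

Job handed in at about 30 s: all three finials are in the tub at the dispatch stop, the one lathe end is in the basin, and the bell was pressed to its stop and released; on my first try at a finial the fingers pressed on its head with about 59 N, and I can't tell whether that counts against the 40 N limit.

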